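# Hold a foot plate on a plant-stand leg

### The job

The wooden leg of a plant stand lies in the sprung nest of the assembly jig. Swing the toggle clamp over centre so that it clamps the leg, then take the wooden foot plate and press it, upright, centred, low on the jig's bed and square, against the leg's near end with a steady push of about 12 N (at least 7, at most 17), so that a colleague can screw it on. Finish while still holding and pressing it there, do not let go, keep the clamp shut, and leave the pot, the screwdriver and the jar where they are.

Things in the scene. Friction and masses are not known exactly. Their poses are not given: they have to be found in the camera images.
- jig: Jig fixed to the bench: plywood base 330 x 170 x 12 mm carrying an aluminium nest. Origin: at bench height, right below the middle of the leg's near end face at the start; the base reaches from 100 mm behind it (-x, robot side) to 230 mm ahead. x points along the leg, away from the robot, y left, z up. The bed in front of the leg's end is the base's top, 12 mm above the bench.
- nest (a joint): Slide of the nest that carries leg and clamp, m: 0 = at rest, grows to 0.012 as it is pushed along jig x, away from the robot. Springs: 2 N per mm, no preload; it comes back when let go. Nest: plate 8 mm thick from jig x = 6 mm on, 130 mm wide; side strips along the leg from x = 42 mm on, 64 mm wide over both, top 42 mm above bench; stop at the leg's far end.
- leg_end (a point): Centre of the near end face of the loose wooden leg, a plain square timber 160 mm long (along its x), 40 mm wide, 44 mm high, lying on the nest. At the start this point is 42 mm above the bench. Its x points along the leg, away from the robot.
- foot_center (a point): Centre of the loose foot plate: wooden, 20 mm thick (its x), 56 mm wide (its y), 60 mm high (its z), 50 to 90 g, standing upright on the bench left or right of the jig, four dark screw heads in each big face (both alike). Pressed in place, standing on the bed, its centre is at jig x = -10 mm (more as the nest gives), y = 0, z = 42 mm, its x along jig x.
- clamp_pivot (a point): Pivot of the toggle clamp, on a bracket at the left side of the nest: at jig x = 100 mm, y = 53 mm, z = 88 mm at the start. The pivot's axis lies along jig x. Its frame is parallel to the jig's.
- clamp_grip (a point): Point on the axis of the clamp arm's black round handle, 105 mm from the pivot. The handle is 22 mm thick, 78 to 135 mm from the pivot. Open, the arm stands up, leaning 10 degrees to the left (jig +y); shut, it lies level over the leg, pointing right (jig -y), its rubber pad on the leg's top, 53 mm from the pivot.
- clamp (a joint): Angle of the clamp arm in rad: 0 = fully open (start), about 1.75 = shut with its pad on the leg. A spring holds it at either end: dead centre is at 0.9, beyond it the arm snaps shut by itself. Moving it takes about 8 N at the handle.
- pot: Empty black plastic plant pot, 90 mm across the rim, 85 mm high, upright on the bench on the other side of the jig from the foot plate; origin under its centre. To be left alone.
- screwdriver: Screwdriver lying on the bench, to the far left; it lies along its own x; origin near its middle, on the bench. To be left alone.
- jar: Small closed jar of screws, 52 mm across, 65 mm high, on the bench to the far right; origin under its centre. To be left alone.
Mind the look-alikes: they are no part of the job. Of the things that look like the part that bears foot_center, take the one that is farthest to the robot's left at the start.

How it is judged:
On the way, in this order (a step that is already met when the one before it is completed fails the run):
1. the toggle clamp is shut on the leg (value of joint clamp between 1.66 and 1.83 rad), for 0.3 s.
2. the foot plate is pressed against the leg with 7 to 17 N (contact force between foot and leg between 7 and 17 N), for 0.3 s.
At the end, for the whole second after the job is handed in: Clamp shut on the leg (1.66 to 1.83 rad); the robot holds the foot plate still, pressed on the leg end with 7 to 17 N through the last second, its centre within 7 mm of the middle line and -5 to +7 mm of its height on the bed, upright and square within 0.09 rad (all of step 1 and all of step 2 and contact force between any of the fingers, the arm and foot above 2 N and y of foot_center in the frame of jig between -0.007 and 0.007 m and z of foot_center in the frame of jig between 0.037 and 0.049 m and angle between foot_center's own z axis and vertical below 0.09 rad and angle between the x axis of foot_center and the x axis of jig, either way round below 0.09 rad and linear speed of foot below 0.02 m/s); the arm keeps its last pose, push and grip.
It fails at once if the pot, the screwdriver or the jar is moved by more than 3 cm (distance of any of pot, screwdriver, jar from where it was at the start of the episode above 0.03 m).
It also fails if it takes over 61 s, if anything falls off the work surface, if the arm or the gripper's body presses on something with over 40 N, if the wrist force passes 120 N, or if a joint passes its speed limit or range.

### The arm

A 7-joint arm with a two-finger parallel gripper is mounted at the origin on the work surface. World frame = base frame: x ahead of the robot, y to its left, z up, the work surface at z = 0. Lengths are in m, angles in rad, forces in N, time in s.
With the tool pointing down it reaches from about 0.4 to 0.9 m from the base axis. Payload 5.5 kg.
Tool frame: the origin (TCP) lies midway between the tips of the shut fingers; the grasp point (between the pads) lies 19 mm behind it (manip.grip_depth is the distance from the TCP to the grasp point, in m); z points along the fingers, y is the line along which they close (so a half turn about z gives the same grasp; the last joint's range is limited). The gripper opens to 92 mm and grips with 3 to 60 N. Pads are 19 mm wide; open, the fingers measure 130 mm over their backs; the gripper's body (75 mm by 190 mm) begins 47 mm behind the grasp point.
Start: joints at [1.461, 0.501, -0.427, 1.55, 0.221, 1.138, -0.21], TCP at [0.237, -0.605, 0.227] pointing down, gripper open.
Joint ranges: [-2.88, 2.88], [-0.31, 2.03], [-1.54, 1.56], [0.2, 2.42], [-1.41, 4.55], [0.19, 2.02], [-2.57, 2.57]. Speed limits (rad/s): [2.57, 2.57, 3.14, 3.14, 3.14, 3.14, 3.14].

### API

Orientations are given as a unit quaternion [x, y, z, w].
In Python, from bench import manip, effector, viewer gives the robot as it stands. Calls block until the motion is done:
- manip.move_pose(position, orientation): joint-space move of the TCP to a pose.
- manip.servo_line(position, ori=None, vel=0.15): straight line of the TCP; ori=None keeps the orientation; vel is the mean speed in m/s.
- manip.movej(angles): joint-space move.
- effector.open_jaws() and effector.close(f_grip=None): open the fingers fully, or close them until they stop; f_grip is the grip in N (None keeps the last).
- manip.sleep(seconds).
- manip.solve_ik(position, orientation): joint angles nearest the present ones, or None.
- viewer.get_image(name): name is "side" or "top" or "wrist"; returns the picture (384x512x3 uint8, red, green, blue); there is no depth.
- viewer.get_calibration(name): a dict with "vfov" (degrees; the focal length in pixels is half the picture's height over the tangent of half this angle, whatever the lens; pixels are square), "cx", "cy" (the principal point, pixels), "eye" and "attitude" of the camera in the world. Camera axes: x right, y down, z forward; pixel columns grow to the right and rows downward; lengths in m; the calibration is good to about 2 mm. The wrist camera is an equidistant fisheye: a pixel r from the principal point sees the ray r / f radians off the axis. A picture is of the moment at which its call begins: read the wrist's pose just before it. get_calibration takes no time and is no camera call; for the wrist camera it gives the pose at the moment of the call.
A pose or a line that the arm cannot do raises manip.PlanningError and nothing moves.
- manip.hand_in(): hands the job in; it is judged then, once.
Readings, each from a call of its own:
- manip.current_clock(): time.
- manip.current_q(): joint angles.
- manip.current_joint_velocities(): joint speeds.
- manip.current_tau(): joint torques, N m.
- manip.current_tool_pos(): TCP position.
- manip.current_tcp_rot(): TCP orientation.
- manip.current_force(): force on the tool from outside, world axes, zero at the start.
- manip.current_wrist_torque(): the same for the moment, N m.
- manip.current_finger_gap(): finger opening in m.
- manip.current_gripper_force(): force on a finger pad.
Only numpy, scipy, OpenCV 4.12 (cv2) and the standard library are available. Lean on these libraries where they do the work, as an engineer would, in place of code of your own. Each camera call takes 0.05 s, during which the arm holds its last target. There are 200 camera calls.

## Working session

There is one attempt and no reset: what is moved stays moved. The work goes in short steps, each a Python script; the robot and the scene stay as the last script left them, time stands still between calls to the robot, and variables do not carry over. Pictures are saved under pics/ and viewed, at most 10 in all, crops included, and the job is handed in when it is done.

```bash
ls; mkdir -p pics; python3 - <<'E'
from bench import manip, effector, viewer
import cv2
for n in ("side","top"):
    im=viewer.get_image(n); cv2.imwrite(f"pics/{n}0.png",im[:,:,::-1]); print(n,viewer.get_calibration(n))
print(viewer.get_calibration("wrist"))
print(manip.current_clock(),manip.current_tool_pos(),manip.current_tcp_rot(),manip.grip_depth,manip.current_force())
E
```

```text
pics
side {'vfov': 56.30310616449215, 'cx': 252.3692747155673, 'cy': 183.75869211591214, 'eye': array([ 0.33630371, -0.66689925,  0.73356614]), 'attitude': array([ 0.90056195, -0.17974403,  0.07341303, -0.38896117])}
top {'vfov': 45.93462693084873, 'cx': 255.86530132768283, 'cy': 194.15801208216038, 'eye': array([ 0.41513461, -0.0890281 ,  1.32043742]), 'attitude': array([-0.70068528,  0.70969932, -0.04761877,  0.05567278])}
{'vfov': 65.70646984690485, 'cx': 252.33408359801246, 'cy': 192.62912105985797, 'eye': array([ 0.30691764, -0.57708508,  0.38295098]), 'attitude': array([ 0.81792767, -0.5576986 , -0.08024731,  0.11630553])}
0.1 [ 0.23647446 -0.60477889  0.22576531] [ 9.82674202e-01  1.85339198e-01 -1.30847108e-04 -8.81971809e-04] 0.0188 [ 0.04992326 -0.87364187  0.23014667]
```

View pics/top0.png

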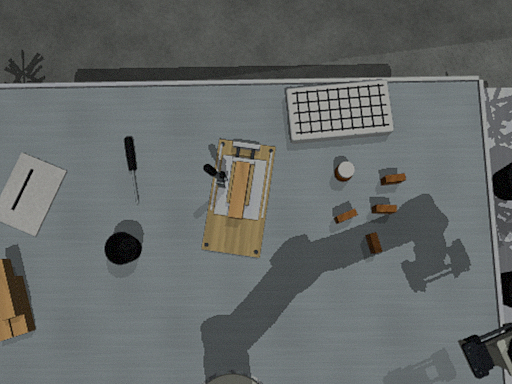

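View pics/side0.png

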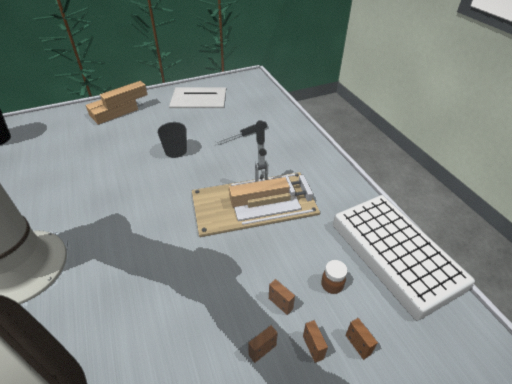

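The top view (up = +x, left = +y) shows the jig around (238,198), the pot at (123,248), the screwdriver at (131,165) and the jar at (344,170). Four brown plates are candidates: A (346,215), B (384,209), C (394,179) and D (374,243). A is farthest left, so it fits the description, and in the side view it should be (281,296). I'll confirm with numbers and one crop.

```bash
cat > h.py <<'E'
import numpy as np, cv2
from scipy.spatial.transform import Rotation as R
from bench import manip, effector, viewer
def ray(name,cal,px):
    px=np.atleast_2d(np.asarray(px,float)); f=192/np.tan(np.radians(cal["vfov"])/2)
    d=(px-[cal["cx"],cal["cy"]])/f
    if name=="wrist":
        r=np.linalg.norm(d,axis=1,keepdims=True)+1e-12
        v=np.hstack([d/r*np.sin(r),np.cos(r)])
    else: v=np.hstack([d,np.ones((len(d),1))]); v/=np.linalg.norm(v,axis=1,keepdims=True)
    return R.from_quat(cal["attitude"]).apply(v)
def plane(name,cal,px,z):
    v=ray(name,cal,px); return cal["eye"]+v*((z-cal["eye"][2])/v[:,2])[:,None]
def proj(name,cal,P):
    c=R.from_quat(cal["attitude"]).inv().apply(np.atleast_2d(P)-cal["eye"]); f=192/np.tan(np.radians(cal["vfov"])/2)
    if name=="wrist":
        rh=np.linalg.norm(c[:,:2],axis=1); th=np.arctan2(rh,c[:,2]); q=c[:,:2]/rh[:,None]*th[:,None]
    else: q=c[:,:2]/c[:,2:]
    return q*f+[cal["cx"],cal["cy"]]
def cross(obs):  # obs: list of (eye,unit ray): least squares point
    A=np.zeros((3,3));b=np.zeros(3)
    for e,v in obs: M=np.eye(3)-np.outer(v,v);A+=M;b+=M@e
    p=np.linalg.solve(A,b); return p,[np.linalg.norm(np.cross(p-e,v)) for e,v in obs]
def brown(im):
    h=cv2.cvtColor(im,cv2.COLOR_RGB2HSV); return cv2.inRange(h,(0,110,40),(13,255,200))
def blobs(m,amin):
    n,l,s,c=cv2.connectedComponentsWithStats(m); return [(c[i],s[i,4],l==i) for i in range(1,n) if s[i,4]>=amin]
def down(yaw): # tool z down, tool y at angle yaw+90 -> x axis of tool at yaw
    c,s=np.cos(yaw),np.sin(yaw); return R.from_matrix(np.array([[c,s,0],[s,-c,0],[0,0,-1]])).as_quat()
E
python3 - <<'E'
from h import *
for n in("top","side"):
    im=cv2.imread(f"pics/{n}0.png")[:,:,::-1].copy(); cal=viewer.get_calibration(n)
    for c,a,m in blobs(brown(im),40): print(n,c.round(1),a,plane(n,cal,c,.03 if n=="side" else .045).round(3))
cal=viewer.get_calibration("top")
for px in [(222,139),(274,147),(255,257),(203,249)]: print("base corner",plane("top",cal,px,.012).round(3))
print("pot",plane("top",cal,(123,246),.085),"jar",plane("top",cal,(344,168),.065))
a=cv2.imread("pics/top0.png")[160:265,320:425]; b=cv2.imread("pics/side0.png")[260:370,235:390]
cv2.imwrite("pics/crop.png",np.hstack([cv2.resize(a,(390,390)),cv2.resize(b,(410,390),interpolation=cv2.INTER_CUBIC)[:, :410]]))
E
```

```text
side [333.  283.8] 125 [[ 0.656 -0.342  0.03 ]]
side [281.9 290.5] 185 [[ 0.546 -0.313  0.03 ]]
side [361.2 337.5] 548 [[ 0.644 -0.465  0.03 ]]
side [315.7 339.3] 379 [[ 0.561 -0.434  0.03 ]]
side [264.7 336.9] 93 [[ 0.47  -0.391  0.03 ]]
base corner [[0.775 0.024 0.012]]
base corner [[ 0.748 -0.131  0.012]]
base corner [[ 0.426 -0.071  0.012]]
base corner [[0.451 0.079 0.012]]
pot [[0.45955313 0.28716433 0.085     ]] jar [[ 0.67121441 -0.32506858  0.065     ]]
```

View pics/crop.png

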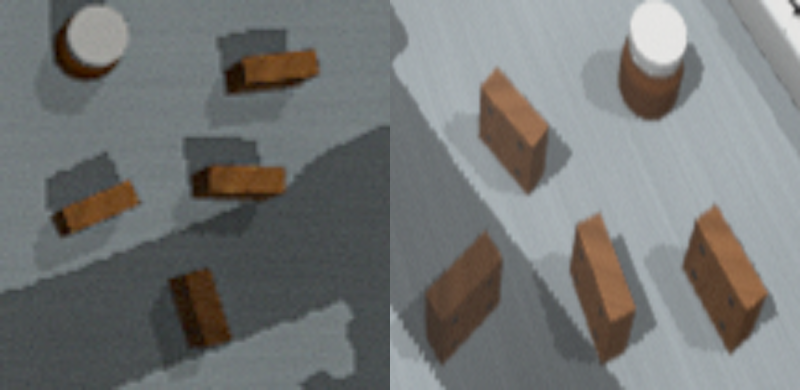

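The crop confirms it: plate A (top 346,215 / side 282,296) is the leftmost of the four identical plates, next to the jar. Next I'll take close wrist-camera views of the plate and the jig.

```bash
cat >> h.py <<'E'
def snap(tag):
    cal=viewer.get_calibration("wrist"); im=viewer.get_image("wrist")
    cv2.imwrite(f"pics/{tag}.png",im[:,:,::-1]); np.save(f"pics/{tag}.npy",cal,allow_pickle=True); return im,cal
def load(tag): return cv2.imread(f"pics/{tag}.png")[:,:,::-1].copy(), np.load(f"pics/{tag}.npy",allow_pickle=True).item()
E
python3 - <<'E'
from h import *
cal=viewer.get_calibration("wrist"); T=R.from_quat(manip.current_tcp_rot()); p=manip.current_tool_pos()
Rc=T.inv()*R.from_quat(cal["attitude"]); t=T.inv().apply(cal["eye"]-p)
print("cam in tool",t.round(4),Rc.as_matrix().round(3).tolist())
ax=Rc.apply([0,0,1])
def look(target,yaw,z): # TCP pos at height z, so that the camera axis hits target
    q=down(yaw); M=R.from_quat(q); e=M.apply(t); v=M.apply(ax)
    s=(target[2]-(z+e[2]))/v[2]; return np.r_[(np.array(target)-e-v*s)[:2],z],q
for tag,tg,yaw,z in [("w1",[.546,-.313,.05],-.17,.28),("w2",[.546,-.25,.05],-.17,.28),("w3",[.55,-.02,.05],-.17,.28),("w4",[.60,-.03,.05],-.17,.28)]:
    P,q=look(tg,yaw,z)
    try: manip.move_pose(P,q); snap(tag); print(tag,P.round(3),manip.current_q().round(2),manip.current_clock())
    except manip.PlanningError as ex: print(tag,P,ex)
h=np.vstack([np.hstack([cv2.imread(f"pics/{a}.png") for a in r]) for r in (("w1","w2"),("w3","w4"))])
cv2.imwrite("pics/m1.png",cv2.resize(h,(800,600),interpolation=cv2.INTER_AREA))
E
```

```text
cam in tool [ 0.0757 -0.0004 -0.1572] [[0.001, -0.96, -0.28], [1.0, 0.001, 0.0], [-0.0, -0.28, 0.96]]
w1 [ 0.583 -0.32   0.28 ] [ 0.79  0.49 -0.47  1.45  0.23  1.26 -1.45] 1.8083
w2 [ 0.583 -0.257  0.28 ] [ 0.73  0.44 -0.5   1.52  0.22  1.23 -1.54] 2.2167
w3 [ 0.587 -0.027  0.28 ] [ 0.46  0.36 -0.58  1.65  0.21  1.19 -1.92] 3.1833
w4 [ 0.637 -0.037  0.28 ] [ 0.42  0.46 -0.56  1.52  0.25  1.24 -1.92] 3.55
```

View pics/m1.png

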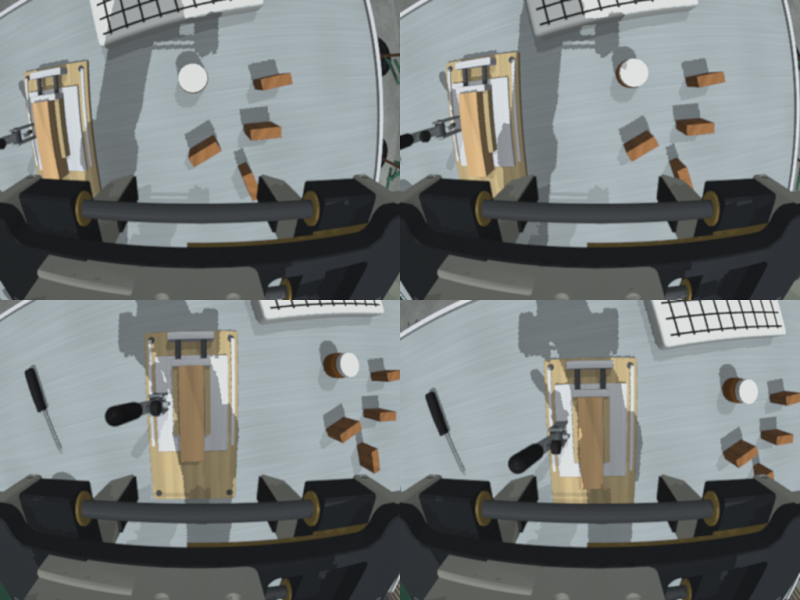

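The wrist views show plate A at full-res (260,192) in w1 and (307,185) in w2. They also show the leg's near end at (242,205) in w3 and the clamp's black handle standing up to the left. I'll enlarge these to pick corners.

```bash
python3 - <<'E'
from h import *
def crop(t,x,y,w,h,s): return cv2.resize(load(t)[0][y:y+h,x:x+w,::-1],None,fx=s,fy=s,interpolation=cv2.INTER_CUBIC)
a=np.hstack([crop("w1",230,165,57,50,7),crop("w2",277,160,57,50,7)])[:, :798]
b=np.hstack([crop("w3",186,30,133,83,3),crop("w3",186,190,133,83,3)])
b=crop("w3",180,35,133,225,1)
b=np.hstack([crop("w3",185,180,133,83,3),crop("w4",185,180,133,83,3)])
print(a.shape,b.shape)
cv2.imwrite("pics/m2.png",np.vstack([a,b[:, :798]]))
E
```

```text
(350, 798, 3) (249, 798, 3)
```

View pics/m2.png

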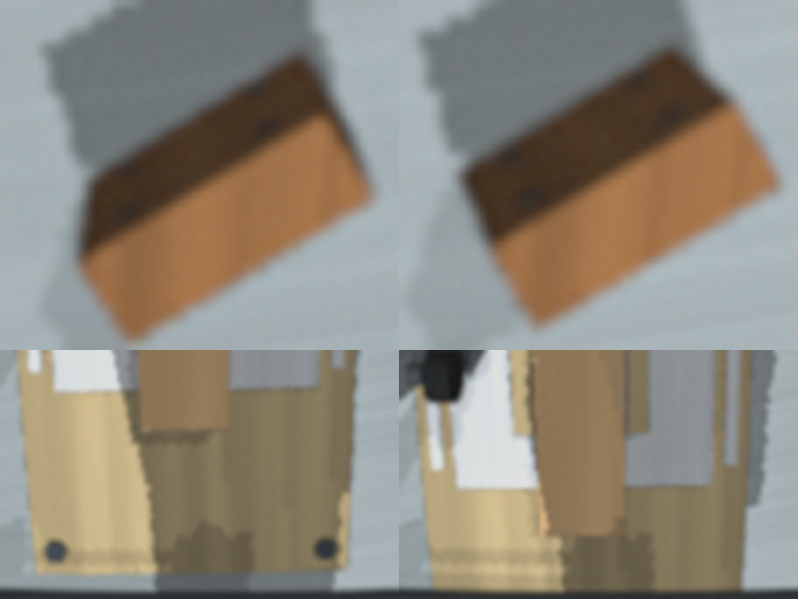

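```bash
python3 - <<'E'
from h import *
def fp(c,x0,y0,s): return (np.array(c,float)+.5)/s-.5+[x0,y0]
def tri(n1,p1,n2,p2):
    out=[]
    c1,c2=load(n1)[1],load(n2)[1]
    for a,b in zip(p1,p2):
        P,r=cross([(c1["eye"],ray("wrist",c1,a)[0]),(c2["eye"],ray("wrist",c2,b)[0])]); out.append(P); print(P.round(4),np.round(r,4))
    return np.array(out)
a1=fp([(82,262),(325,115),(372,192),(133,340)],230,165,7); a2=fp([(98,243),(338,103),(381,185),(139,327)],277,160,7)
print("plate"); P=tri("w1",a1,"w2",a2); print("mean",P.mean(0))
for n,a in(("w1",a1),("w2",a2)):
    Q=plane("wrist",load(n)[1],a,.06); y=(Q[1]+Q[2]-Q[0]-Q[3])/2; print(n,"c",Q.mean(0).round(4),"yaxis ang",np.degrees(np.arctan2(y[1],y[0])),"w,t",np.linalg.norm(y),np.linalg.norm(Q[2]+Q[3]-Q[0]-Q[1])/2)
l3=fp([(139,80),(229,80)],185,180,3); l4=fp([(149,186),(226,186)],185,180,3)
print("leg"); tri("w3",l3,"w4",l4)
for n,l in(("w3",l3),("w4",l4)): Q=plane("wrist",load(n)[1],l,.064); print(n,Q.round(4).tolist(),Q.mean(0),np.linalg.norm(Q[0]-Q[1]))
c3=load("w3")[1]
Q=plane("wrist",c3,fp([(38,223),(347,219)],185,180,3),.012); print("base near",Q.round(4),Q.mean(0),np.linalg.norm(Q[0]-Q[1]))
# leg side edges via the mask of the top face in w3/w4, base outline yaw
ct=viewer.get_calibration("top")
Q=plane("top",ct,[(222,139),(274,147),(255,257),(203,249)],.012); d=Q[0]+Q[1]-Q[2]-Q[3]; print("yaw base top",np.arctan2(d[1],d[0]))
# far leg edge in w3 from m1 approx; handle centroid in w3,w4
for n in("w3","w4"):
    im,c=load(n); m=(im.max(2)<45).astype(np.uint8)*255; m[250:]=0; m=cv2.morphologyEx(m,cv2.MORPH_OPEN,np.ones((5,5)))
    for k in blobs(m,60): print(n,k[0].round(1),k[1])
E
```

```text
plate
[ 0.5381 -0.2986  0.0612] [0.0004 0.0004]
[ 0.5572 -0.3486  0.0572] [0.0001 0.0001]
[ 0.5406 -0.3551  0.0587] [0.0006 0.0006]
[ 0.5182 -0.305   0.055 ] [0. 0.]
mean [ 0.53849693 -0.32681352  0.05802905]
w1 c [ 0.5392 -0.3268  0.06  ] yaxis ang -67.0503060336415 w,t 0.05411280025724395 0.018080002491499565
w2 c [ 0.5391 -0.3265  0.06  ] yaxis ang -68.01640619785806 w,t 0.05370980988283258 0.018858502702069475
leg
[0.5415 0.0045 0.0679] [0.0022 0.0022]
[ 0.534  -0.0321  0.0651] [0.0001 0.0001]
w3 [[0.5404, 0.0072, 0.064], [0.5336, -0.032, 0.064]] [ 0.53703194 -0.01236416  0.064     ] 0.03980612620847892
w4 [[0.5395, 0.0028, 0.064], [0.5334, -0.0322, 0.064]] [ 0.5364672  -0.01465078  0.064     ] 0.035525905263445186
base near [[ 0.4522  0.0846  0.012 ]
 [ 0.4261 -0.0806  0.012 ]] [0.43914508 0.00200717 0.012     ] 0.16734369727065224
yaw base top -0.17601429488477208
w3 [ 44.9 113.9] 604
w3 [199.2 137.4] 221
w3 [157.8 145.1] 944
w3 [167.9 241.1] 238
w3 [ 72.4 240.2] 1394
w3 [337.  241.4] 229
w3 [432.1 240.3] 1380
w4 [ 46.5 144.1] 598
w4 [199.3 187.3] 183
w4 [160.8 202.2] 905
w4 [167.8 241. ] 240
w4 [ 72.3 240.3] 1380
w4 [337.  241.4] 229
w4 [432.1 240.3] 1380
```

```bash
python3 - <<'E'
from h import *
for n in("w3","top"):
    if n=="w3": im,c=load(n); k="wrist"
    else: im=cv2.imread("pics/top0.png")[:,:,::-1].copy(); c=viewer.get_calibration("top"); k="top"
    h=cv2.cvtColor(im,cv2.COLOR_RGB2HSV); m=cv2.inRange(h,(14,50,50),(30,255,255)); m[256:]=0 if k=="wrist" else m[256:]
    if k=="top": m[262:]=0; m[:130]=0; m[:,:195]=0; m[:,285:]=0
    b=max(blobs(m,100),key=lambda b:b[1]); pts=np.argwhere(b[2])[:,::-1]
    hull=cv2.convexHull(pts.astype(np.float32))[:,0]; Q=plane(k,c,hull,.012)[:,:2]
    r=cv2.minAreaRect((Q*1000).astype(np.float32)); bx=cv2.boxPoints(r); print(n,r,bx.round(0).tolist())
c3,c4=load("w3")[1],load("w4")[1]
P,r=cross([(c3["eye"],ray("wrist",c3,(157.8,145.1))[0]),(c4["eye"],ray("wrist",c4,(160.8,202.2))[0])]); print("handle",P,r)
for yaw in(-.155,-.175):
    O=np.array([.537,-.0125,0]); J=R.from_euler("z",yaw); a=np.radians(10)
    g=lambda rr:O+J.apply([.1,.053+rr*np.sin(a),.088+rr*np.cos(a)])
    print(yaw,"pivot",g(0),"grip",g(.105),"proj w3",proj("wrist",c3,[g(0),g(.105)]).round(1).tolist())
E
```

```text
w3 ((601.193359375, -22.88372802734375), (167.5602264404297, 327.62310791015625), 80.95111846923828) [[426.0, -80.0], [750.0, -131.0], [776.0, 34.0], [453.0, 86.0]]
top ((601.2667236328125, -25.188278198242188), (168.83810424804688, 330.223388671875), 80.81600952148438) [[425.0, -82.0], [751.0, -135.0], [778.0, 32.0], [452.0, 85.0]]
handle [0.64632139 0.04306053 0.18884412] [np.float64(0.0002405925913526047), np.float64(0.00024059259135261193)]
-0.155 pivot [0.6439833 0.0244266 0.088    ] grip [0.64679812 0.04244107 0.19140481] proj w3 [[199.0, 133.2], [157.7, 144.8]]
-0.175 pivot [0.64470039 0.02227969 0.088     ] grip [0.64787491 0.04023427 0.19140481] proj w3 [[200.7, 132.3], [159.8, 143.0]]
```

The jig is at (0.537, -0.013) with yaw -0.159, and the triangulated handle agrees with the geometry. Next step is to push the clamp over.

```bash
cat >> h.py <<'E'
O=np.array([.537,-.0132,0]); YAW=-.159; J=R.from_euler("z",YAW)
def W(p): return O+J.apply(p)
E
python3 - <<'E'
from h import *
effector.close(10)
q=down(YAW); hr,hf,r=.011,.019,.103
def tip(phi):
    return np.array([.1,.053-r*np.sin(phi)+hr*np.cos(phi)+hf,.088+r*np.cos(phi)+hr*np.sin(phi)-(.008 if phi<.1 else 0)])
s=tip(np.radians(-10))
manip.move_pose(W(s+[0,.035,.09]),q)
manip.servo_line(W(s+[0,.035,0]))
for d in range(-10,66,5):
    manip.servo_line(W(tip(np.radians(d))),vel=.1)
    if d%10==0: print(d,J.inv().apply(manip.current_force()).round(1))
p=J.inv().apply(manip.current_tool_pos()-O); print(p, manip.current_clock())
manip.servo_line(W([.1,p[1]+.06,.30]),vel=.25)
P=manip.current_tool_pos(); manip.move_pose(W([.05,.0,.30]),q)
im,c=snap("c1"); side=viewer.get_image("side"); print(manip.current_clock())
a=cv2.resize(im[:256,:,::-1],(600,300)); cv2.imwrite("pics/m3.png",np.hstack([a,cv2.resize(side[150:250,180:330,::-1],(200*9//4,300))])[:, :800])
E
```

```text
-10 [2.1 5.2 0.7]
0 [-0.1  5.6  3.5]
10 [-1.6  5.1  2.6]
20 [-1.9  4.4  5.9]
30 [-1.   1.7  2.8]
40 [-0.3  0.6  1.2]
50 [ 0.4 -0.2  0.5]
60 [0.5 0.1 0.8]
[ 0.0995326  -0.01745028  0.14073949] 10.625
11.9167
```

View pics/m3.png

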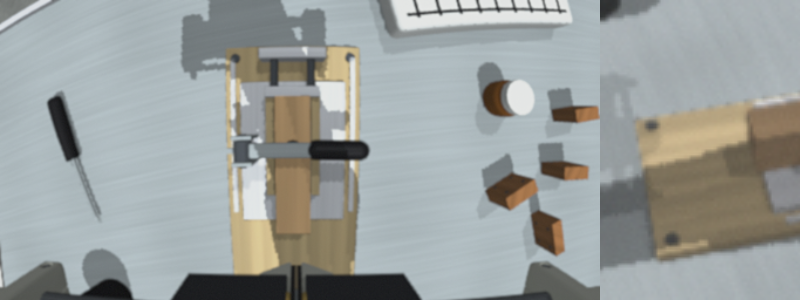

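The picture shows the clamp arm level over the leg with the handle pointing right at about (340,150), so it is shut. Now the plate: check B's clearance to the finger, then grasp.

```bash
python3 - <<'E'
from h import *
im,c=load("w1"); h=cv2.cvtColor(im,cv2.COLOR_RGB2HSV); m=cv2.inRange(h,(3,90,40),(16,255,255)); m[:,:190]=0; m[240:]=0
yaw=np.radians(22.5); F=R.from_euler("z",yaw); C=np.array([.539,-.3266,0])
for b in blobs(m,80):
    pts=np.argwhere(b[2])[:,::-1]; Q=F.inv().apply(plane("wrist",c,pts,.06)-C)[:,:2]
    print(b[0].round(0),"plate-frame x",Q[:,0].min().round(3),Q[:,0].max().round(3),"y",Q[:,1].min().round(3),Q[:,1].max().round(3))
for z in(.15,.032-.0): 
    q=down(yaw); print(manip.solve_ik(C+[0,0,z-manip.grip_depth],q))
E
```

```text
[349. 104.] plate-frame x 0.028 0.063 y -0.196 -0.131
[336. 167.] plate-frame x -0.043 0.008 y -0.135 -0.078
[261. 193.] plate-frame x -0.009 0.021 y -0.029 0.027
[317. 226.] plate-frame x -0.106 -0.05 y -0.053 -0.032
[ 0.89304451  0.59419703 -0.5390751   1.67975299  0.35661126  0.967084
 -0.95363049]
[ 0.84401202  0.75034271 -0.47164553  1.72640313  0.45800571  0.7763677
 -1.02936367]
```

```bash
python3 - <<'E'
from h import *
yaw=np.radians(22.5); C=np.array([.539,-.3266,0]); q=down(yaw); g=manip.grip_depth
effector.open_jaws()
manip.move_pose(C+[0,0,.15],q); manip.servo_line(C+[0,0,.030-g],vel=.12)
print("f",manip.current_force().round(1),manip.current_tool_pos())
effector.close(45); print("gap",manip.current_finger_gap(),manip.current_gripper_force())
z0=manip.current_tool_pos()[2]; print("z0",z0)
manip.servo_line(C+[0,0,.16],vel=.15); print("gap",manip.current_finger_gap(),"w",manip.current_force())
qj=down(YAW)
manip.move_pose(W([-.05,0,.15]),qj)
manip.servo_line(W([-.05,0,.056-g]),vel=.1)
print(J.inv().apply(manip.current_tool_pos()-O),J.inv().apply(manip.current_force()).round(2),manip.current_clock())
snap("d1"); side=viewer.get_image("side"); top=viewer.get_image("top")
cv2.imwrite("pics/m4.png",np.hstack([cv2.resize(side[150:270,170:330,::-1],(400,300),interpolation=2),cv2.resize(top[170:275,180:320,::-1],(400,300),interpolation=2)]))
E
```

```text
f [ 0.8 -0.6 -0.6] [ 0.53979456 -0.32694893  0.01213664]
gap 0.0557406957297041 44.99884307384491
z0 0.011261042832299988
gap 0.05578626149805372 w [ 0.03423857  0.47383356 -0.97223933]
[-0.04941486  0.00010834  0.03775734] [-0.52  0.27 -0.02] 20.2833
```

View pics/m4.png

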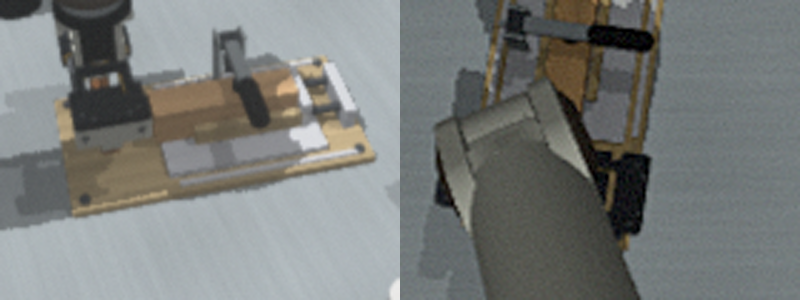

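The plate is held (gap 55.8 mm) in front of the leg's end, and the clamp is still shut. Now lower it and push slowly, watching the force.

```bash
python3 - <<'E'
from h import *
z=.0242
def F(): return J.inv().apply(np.mean([manip.current_force() for _ in range(3)],0))
manip.servo_line(W([-.05,0,z]),vel=.08); manip.sleep(.3); f0=F(); print("base",f0.round(2),manip.current_tool_pos()[2])
x=-.028; manip.servo_line(W([x,0,z]),vel=.06); manip.sleep(.2); print((F()-f0).round(2))
while x<.012:
    x+=.001; manip.servo_line(W([x,0,z]),vel=.02); manip.sleep(.1); f=F()-f0
    print(round(x,4),(J.inv().apply(manip.current_tool_pos()-O)*1000).round(1),f.round(1))
    if -f[0]>11: break
manip.sleep(.5); f=F()-f0; print("final",f.round(2),manip.current_finger_gap(),manip.current_wrist_torque().round(2),manip.current_clock())
snap("e1"); side=viewer.get_image("side")
cv2.imwrite("pics/m5.png",np.hstack([cv2.resize(side[150:240,180:330,::-1],(400,240),interpolation=2),cv2.resize(load("e1")[0][60:270,80:430,::-1],(400,240))]))
E
```

```text
base [ 0.04 -0.4  -0.3 ] 0.024208921907794858
[-0.69  1.24 -0.64]
-0.027 [-27.    0.   24.2] [ 0.1 -0.  -0.5]
-0.026 [-26.   -0.1  24.2] [ 0.6 -0.  -0.9]
-0.025 [-25.   -0.   24.2] [-0.3  1.  -1.5]
-0.024 [-24.    0.   24.2] [-0.5  1.5 -0.5]
-0.023 [-23.   -0.   24.2] [-0.5  0.7  0.1]
-0.022 [-22.   -0.   24.2] [-0.7  0.9 -0.8]
-0.021 [-21.   -0.   24.2] [-0.1 -0.2 -0.1]
-0.02 [-20.    0.   24.2] [-0.4 -0.2 -1.2]
-0.019 [-19.   -0.   24.2] [ 0.4  0.7 -1.1]
-0.018 [-18.   -0.   24.2] [-0.9  0.5 -1.4]
-0.017 [-17.   -0.   24.2] [-0.2  1.1 -0.2]
-0.016 [-16.   -0.   24.2] [-0.4 -0.1  0.3]
-0.015 [-15.   -0.1  24.2] [ 0.6  1.  -0.7]
-0.014 [-14.    0.   24.2] [-0.8  1.5 -0.9]
-0.013 [-13.   -0.   24.2] [-0.2  1.1 -1. ]
-0.012 [-12.    0.   24.2] [-0.2  0.2 -1.1]
-0.011 [-11.   -0.   24.2] [-0.3 -0.1 -1.5]
-0.01 [-10.    0.   24.2] [-0.3  0.1 -0.9]
-0.009 [-9.3 -0.  24.1] [-1.4  0.3 -0.2]
-0.008 [-8.6 -0.  24. ] [-2.6  0.   1.9]
-0.007 [-7.6 -0.  24. ] [-6.2 -0.   1.2]
-0.006 [-7. -0. 24.] [-5.6  0.5  1.7]
-0.005 [-6.4 -0.  23.9] [-8.   1.4  2.7]
-0.004 [-5.9 -0.  23.8] [-8.9  0.5  4.3]
-0.003 [-5.4 -0.1 23.7] [-8.9  0.9  4.1]
-0.002 [-4.9 -0.  23.6] [-10.3   1.    5.2]
-0.001 [-4.4 -0.  23.5] [-11.    0.8   6. ]
final [-11.33   1.42   6.36] 0.05556140875615989 [0.45 2.06 0.09] 31.7083
```

View pics/m5.png

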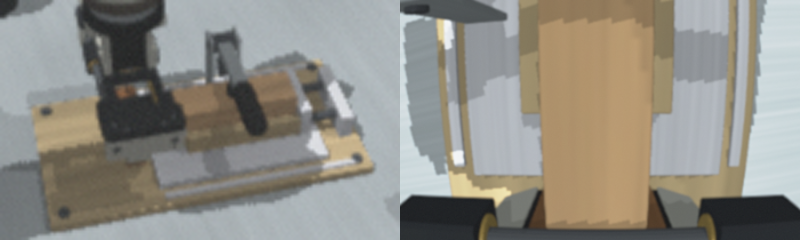

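The side view shows the plate between the fingers flush against the leg's end, with the clamp shut. The wrist view shows the leg centred between the fingers. I'll ease the vertical load slightly, trim the push, check squareness and hand in.

```bash
python3 - <<'E'
from h import *
f0=np.array([.04-.2,-.4+.5,-.3-.8])
def F():
    a=[]
    for _ in range(5): a.append(manip.current_force()); manip.sleep(.04)
    return J.inv().apply(np.mean(a,0))-f0
def rep(): 
    M=J.inv()*R.from_quat(manip.current_tcp_rot()); print((J.inv().apply(manip.current_tool_pos()-O)*1000).round(1),F().round(1),"tilt",M.as_matrix()[:,2].round(3),"x",M.as_matrix()[:,0].round(3))
rep()
for x,z in((-.001,.0247),(-.0005,.0252),(0,.0252)):
    manip.servo_line(W([x,0,z]),ori=down(YAW),vel=.01); manip.sleep(.3); rep()
manip.sleep(.5); rep(); print(manip.current_finger_gap(),manip.current_gripper_force(),manip.current_clock())
E
```

```text
[-4.4 -0.  23.5] [-11.1   0.4   6.6] tilt [-0.006 -0.001 -1.   ] x [ 1.     0.001 -0.006]
[-4.9 -0.  23.6] [-10.8   0.9   3.4] tilt [-0.007 -0.001 -1.   ] x [ 1.     0.001 -0.007]
[-4.9 -0.  23.6] [-10.8   0.5   0.1] tilt [-0.008 -0.001 -1.   ] x [ 1.     0.001 -0.008]
[-4.6 -0.1 23.6] [-11.    0.9   0.6] tilt [-0.008 -0.001 -1.   ] x [ 1.     0.001 -0.008]
[-4.6 -0.  23.6] [-11.1   0.9   0.5] tilt [-0.008 -0.001 -1.   ] x [ 1.     0.001 -0.008]
0.05607739330120434 44.995197057724 35.0
```

```bash
python3 -c "
from bench import manip
print(manip.hand_in(), manip.current_clock())"
```

```text
the job is handed in; nothing more can be done
the job is handed in; nothing more can be done
```

I've handed the job in with the clamp shut on the leg and the foot plate still gripped and pressed square and centred on the leg's near end at about 11 N. The hand-in call didn't say whether it passed.

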